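# Rap the wedged cup out of the painted pot

## Robot

A 6-joint arm with a two-finger parallel gripper is mounted at the origin on the work surface. World frame = base frame: x ahead of the robot, y to its left, z up, the work surface at z = 0. Lengths are in mm, angles in rad, forces in N, time in s.
With the tool pointing down it reaches from about 275 to 775 mm from the base axis. Payload 14.6 kg.
Tool frame: the origin (TCP) lies between the finger pads; the fingertips stand 19 mm ahead of it and the grasp point (between the pads) is the TCP; z points along the fingers, y is the direction in which the jaws open and shut (so a half turn about z gives the same grasp; the last joint's range is limited). The gripper opens to 85 mm and grips with 20 to 120 N. Pads are 22 mm wide; open, the fingers measure 114 mm over their backs; the gripper's body (76 mm by 85 mm) begins 54 mm behind the grasp point. The pads swing forward as they close: fully open they stand 13 mm farther back than shut.
Start: joints at [0.974, 0.263, -0.048, 1.259, 0, 1.415], TCP at [224.478, 474.593, 250.278] pointing down, gripper open.
Joint ranges: [-2.65, 2.65], [-0.89, 1.7], [-1.18, 1.37], [-2.13, 2.11], [-1.35, 1.29], [-3.14, 3.14]. Speed limits (rad/s): [1.89, 1.89, 2.57, 2.79, 3.14, 3.14].

## Interface

Orientations are given as a unit quaternion [x, y, z, w].
In Python, from rig import ctrl gives the robot as it stands.
- The arm moves only by the shell command python3 -m inch 'ROWS' [FORCE]. ROWS is JSON, a list of rows, each a list of 7 numbers: the turn, a rotation vector about the world's x, y, z in rad, then the shift along the world's x, y, z in cm, then the finger opening in cm, from 0 to 8.54. In form: [[rx, ry, rz, x, y, z, jaw], ...]. A call has 1 to 10 rows; each row shifts and turns the pose as measured when the row begins; what a row does not reach is not made up. A row lasts 1/8 s, in which the tool goes at most 62.5 mm and 10.7 degrees, less where a joint would pass 70% of its speed; a pose out of reach is approached as far as the arm can. A call is refused whole if a number of a shift passes 6.25 or a number of a turn 0.188, either way. A call with a gripper value outside its range is refused whole. The fingers move at their own pace and stop on an object; FORCE is the grip in N (left out, the last holds). Time passes only in rows, so rows that do not move let the fingers close. It gives the time, the measured TCP pose, the force and the opening at its end, in the units of the state.
- ctrl.read_state(): the state, without advancing time (a new reading comes with each control period).
- ctrl.snapshot(name): name is "scene" or "top"; returns the picture (420x560x3 uint8, red, green, blue); there is no depth.
- ctrl.calibration(name): a dict with "fx", "fy", "cx", "cy" (pixels), "origin" and "rotation" of the camera in the world. Camera axes: x right, y down, z forward; pixel columns grow to the right and rows downward; lengths in mm; the calibration is good to about 2 mm. A picture is of the moment at which its call begins. calibration takes no time and is no camera call.
- ctrl.close_job(): hands the job in, once; it reports no verdict.
The state is a dict: "time_s": time; "joint_pos": joint angles; "qvel": joint speeds; "tau": joint torques, N m; "tool_pos": TCP position; "orientation": TCP orientation; "contact_force": force on the tool from outside, world axes, zero at the start; "wrist_torque": the same for the moment, N m; "finger_gap": opening from 0.0 (shut) to 1.0 (fully open).
Only numpy, scipy, OpenCV 4.12 (cv2) and the standard library are available. Lean on these libraries where they do the work, as an engineer would, in place of code of your own. Each camera call takes 0.05 s, during which the arm holds its last target.

## Task

A small clay cup is wedged inside the upturned black pot with the yellow and blue dots. Carry that pot to the square wooden board and rap its mouth on the board, with a few short sharp knocks, until the cup drops out and is left standing on the board; then set the black pot, still mouth down, in the middle of the round green cork mat and let go.

Things in the scene. Friction and masses are not known exactly. Their poses are not given: they have to be found in the camera images.
- pot_mid (a point): Upturned black pot with yellow and blue dots (two like it, red and plain, are bystanders), 100 mm high, 0.3 kg, round: rim 76 mm across (lowest 12 mm), taper 66 to 54 mm, then from 58 mm up a straight foot 54 mm across to the flat closed top. This point: on its axis, 50 mm above its mouth, z up. Grip the foot from above, 30 mm above this point.
- cup_mid (a point): Pale clay cup, mouth down, 46 mm high, 45 mm across at the mouth, 33 at the top, 0.06 kg; point at mid-height on its axis. Wedged unseen in the black pot, point 5 mm below pot_mid; friction 1.7 times its weight, so carry smoothly. A brisk knock (40 mm at 0.2 m/s, aimed 4 mm below contact) shifts it 0.7 mm, one at 0.08 m/s hardly; 3 or 4 free it and it drops 22 mm. Lift the pot 80 mm to clear it.
- board_top (a point): Centre of the top face of the square dark wooden board, 160 mm by 160 mm and 20 mm thick, fixed to the table; z is up. The board is the only square wooden slab on the table.
- mat_top (a point): Centre of the top face of the round cork mat with a green face, 140 mm across and 6 mm thick, fixed to the table; z is up.
Not all that is in view belongs to the job. What is meant by the part that bears mat_top is not red, and is the smaller of those in its own colour.

How it is judged (in metres and radians):
On the way, in this order (a step that is already met when the one before it is completed fails the run):
1. the black pot is held over the board, with the cup still wedged in it (height (world z) of pot_mid above 0.085 m and horizontal distance between pot_mid and board_top below 0.055 m and distance between pot_mid and cup_mid below 0.012 m), for 0.1 s.
2. the pot's mouth is rapped on the board with the cup still in it (contact force between pot and board above 4 N and distance between pot_mid and cup_mid below 0.025 m and horizontal distance between pot_mid and board_top below 0.06 m).
3. the cup is out, standing on the board, and the pot is lifted clear of it (contact force between cup and board above 0.3 N and angle between cup_mid's own z axis and vertical below 0.2 rad and horizontal distance between cup_mid and board_top below 0.07 m and distance between pot_mid and cup_mid above 0.07 m), for 0.2 s.
At the end, for the whole second after the job is handed in: The cup stands at rest on the board, mouth down and upright within 11 degrees, its centre within 70 mm of the board's centre; the black pot stands released and at rest on the round mat, mouth down and upright within 10 degrees, within 35 mm of the mat's centre (horizontal distance between cup_mid and board_top below 0.07 m and z of cup_mid in the frame of board_top between 0.015 and 0.031 m and angle between cup_mid's own z axis and vertical below 0.2 rad and linear speed of each of cup, pot below 0.03 m/s and horizontal distance between pot_mid and mat_top below 0.035 m and z of pot_mid in the frame of mat_top between 0.042 and 0.058 m and angle between pot_mid's own z axis and vertical below 0.17 rad and contact force between pot and the fingers below 0.1 N); the robot touches nothing.
It also fails if it takes over 54 s, if anything falls off the work surface, if the arm or the gripper's body presses on something with over 40 N, if the wrist force passes 120 N, or if a joint passes its speed limit or range.

## Working session

There is one attempt and no reset: what is moved stays moved. The work goes in short steps, Python scripts to look and compute and a shell command to move; the robot and the scene stay as the last step left them, time stands still between calls to the robot, and variables do not carry over. Pictures are saved under pics/ and viewed, and the job is handed in when it is done.

```bash
ls; mkdir -p pics
python3 - <<'E'
from rig import ctrl
import cv2
print(ctrl.read_state())
for n in("scene","top"):
    im=ctrl.snapshot(n); cv2.imwrite(f"pics/{n}0.png",im[:,:,::-1]); print(n,ctrl.calibration(n))
E
```

```text
pics
{'time_s': 0.0, 'joint_pos': array([ 9.73692127e-01,  2.63541840e-01, -4.89717425e-02,  1.25942995e+00,
        2.57544456e-05,  1.41550668e+00]), 'qvel': array([-0.00050074,  0.00017476, -0.00018015, -0.00075012,  0.0004504 ,
       -0.00045934]), 'tau': array([-2.45059979e-03, -6.37620306e+01,  3.84557855e+01,  1.42130247e-02,
       -7.54870325e-05,  1.01147864e-05]), 'tool_pos': array([224.31361931, 474.35630128, 249.80252371]), 'orientation': array([ 2.19114914e-01,  9.75698891e-01, -5.28760001e-04, -2.22710732e-04]), 'contact_force': array([0.3977053 , 0.44304855, 0.12773907]), 'wrist_torque': array([-0.00039481, -0.04774171,  0.08538316]), 'finger_gap': 0.9992903508148256}
scene {'fx': 387.27871233222885, 'fy': 387.27871233222885, 'cx': 281.974992040196, 'cy': 209.3258510705733, 'origin': array([ 879.64612214, -170.6240504 ,  737.23850076]), 'rotation': array([ 0.83602907,  0.46044201, -0.14042664, -0.26330384])}
top {'fx': 407.6201587591002, 'fy': 407.6201587591002, 'cx': 282.6692741107598, 'cy': 210.34667203136527, 'origin': array([434.85723128,  62.46037497, 921.90847204]), 'rotation': array([-0.7031824 ,  0.71072628,  0.00460906,  0.01952996])}
```

View pics/scene0.png

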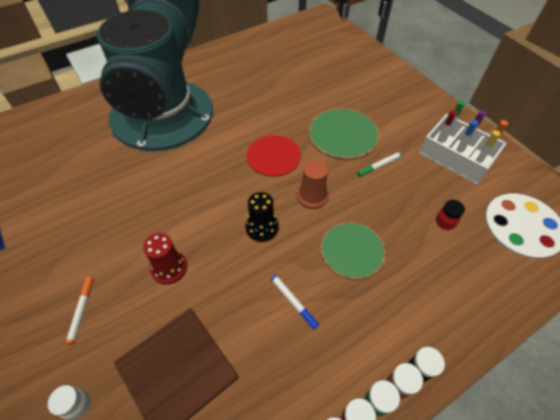

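View pics/top0.png

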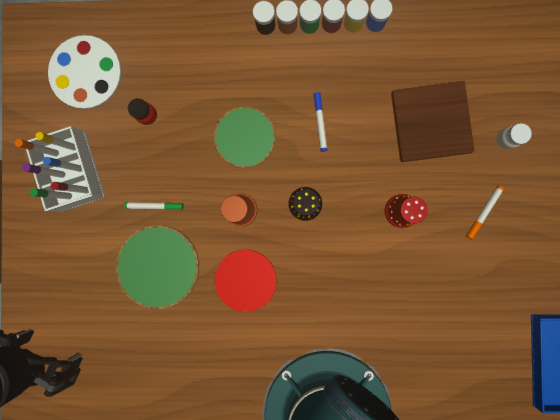

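The scene view shows the black pot at about (262,217), the small green mat at (353,250) and the board at (177,370). In the top view they are at (305,203), (244,137) and (433,121). The other green mat, at (157,267) in the top view, is larger, so it isn't the target. Next I'll enlarge crops.

Run:
```python
import cv2,numpy as np
s=cv2.imread("pics/scene0.png");t=cv2.imread("pics/top0.png")
def c(im,x,y,w,h,k): return cv2.resize(im[y:y+h,x:x+w],None,fx=k,fy=k,interpolation=cv2.INTER_CUBIC)
a=c(s,232,182,60,64,6);b=c(t,275,173,60,64,6)
cv2.imwrite("pics/pot.png",np.hstack([a,b]))
a=c(s,107,300,140,120,2.8);b=c(t,380,70,140,120,2.8)
cv2.imwrite("pics/board.png",np.hstack([a,b]))
for n,im,(x,y,w,h) in(("s",s,(300,210,100,80)),("t",t,(205,95,80,85))):
    r=im[y:y+h,x:x+w].astype(int); m=((r[:,:,1]>r[:,:,2]+20)&(r[:,:,1]>r[:,:,0])).astype(np.uint8)
    k=max(cv2.findContours(m,0,1)[0],key=cv2.contourArea); e=cv2.fitEllipse(k); print(n,e[0][0]+x,e[0][1]+y,e[1])
```

```text
s 352.55837631225586 249.81687927246094 (50.977813720703125, 60.51446533203125)
t 244.16187286376953 136.59520721435547 (56.492958068847656, 57.01731491088867)
```

View pics/pot.png

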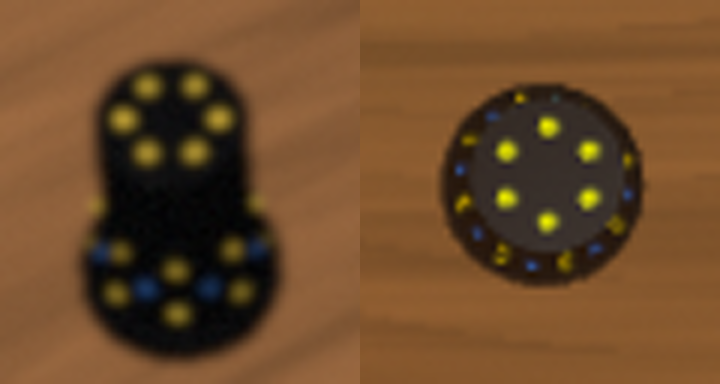

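View pics/board.png

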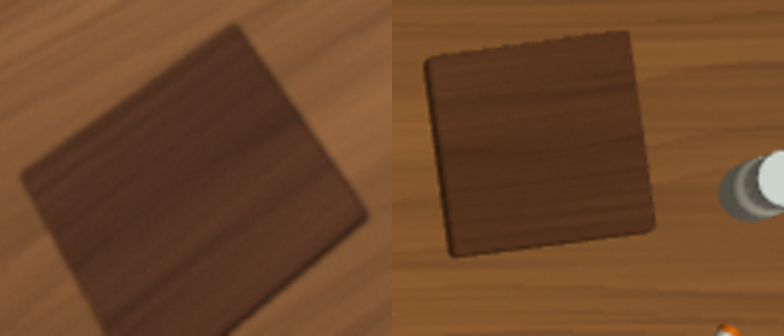

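```bash
cat > h.py <<'E'
import numpy as np
from rig import ctrl
from scipy.spatial.transform import Rotation as R
def ray(n,p):
    c=ctrl.calibration(n); d=R.from_quat(c["rotation"]).apply([(p[0]-c["cx"])/c["fx"],(p[1]-c["cy"])/c["fy"],1]); return np.array(c["origin"]),d/np.linalg.norm(d)
def atz(n,p,z): o,d=ray(n,p); return o+d*(z-o[2])/d[2]
def tri(ps,pt):
    o1,d1=ray("scene",ps);o2,d2=ray("top",pt)
    t=np.linalg.lstsq(np.c_[d1,-d2],o2-o1,rcond=None)[0]; a=o1+t[0]*d1;b=o2+t[1]*d2
    return (a+b)/2,np.linalg.norm(a-b)
E
python3 - <<'E'
from h import *
np.set_printoptions(precision=1,suppress=True)
print("pot top",tri((260.08,201.42),(305.83,201.63)), atz("top",(305.83,201.63),100),atz("scene",(260.08,201.42),100))
print("mat",tri((352.56,249.82),(244.16,136.6)),atz("top",(244.16,136.6),6),atz("scene",(352.56,249.82),6))
f=lambda q,x,y:((q[0]+.5)/2.8-.5+x,(q[1]+.5)/2.8-.5+y)
S=[f(q,107,300) for q in((235,25),(22,177),(367,212))]
T=[f(q,380,70) for q in((38,60),(236,32),(262,229),(62,256))]
for q in S: print("s",atz("scene",q,20))
tt=[atz("top",q,20) for q in T]; print(np.array(tt),np.mean(tt,0),[np.linalg.norm(tt[i]-tt[i-1]) for i in range(4)])
print((atz("scene",S[1],20)+atz("scene",S[2],20))/2)
for s in S:
    for t in T:
        X,e=tri(s,t)
        if e<8: print("tri",X,e)
E
```

```text
pot top (array([469.4,  43.5,  99.8]), np.float64(0.20061126486500083)) [469.4  43.6 100. ] [469.5  43.3 100. ]
mat (array([623.3, 179.7,   1.5]), np.float64(0.09381380856828166)) [622.4 179.2   6. ] [624.8 177.5   6. ]
s [ 565.  -170.8   20. ]
s [ 584.  -325.7   20. ]
s [ 718.2 -152.4   20. ]
[[ 714.6 -153.8   20. ]
 [ 733.5 -308.    20. ]
 [ 578.2 -325.    20. ]
 [ 559.4 -170.    20. ]] [ 646.4 -239.2   20. ] [np.float64(156.0490571727011), np.float64(155.37883214089945), np.float64(156.18715758961517), np.float64(156.1444029056485)]
[ 651.1 -239.1   20. ]
tri [ 560.9 -171.5   11.5] 1.4811154994928435
tri [ 579.9 -328.3   10.7] 1.2489453835905682
tri [ 716.6 -153.6   15.5] 2.7906792845530854
```

```bash
python3 -m inch '[[0,0,0,2.7,-4.8,0,8.5],[0,0,0,2.7,-4.8,0,8.5],[0,0,0,2.7,-4.8,0,8.5],[0,0,0,2.7,-4.8,0,8.5],[0,0,0,2.7,-4.8,0,8.5],[0,0,0,2.7,-4.8,0,8.5],[0,0,0,2.7,-4.8,-1,8.5],[0,0,0,2.7,-4.8,-2,8.5],[0,0,0,0,0,0,8.5]]' 40; python3 -c "
from rig import ctrl
s=ctrl.read_state();print(s['joint_pos'],s['orientation'])"
```

```text
time_s: 1.23
tool_pos: [444.1, 77.5, 217.1]
orientation: [0.218, 0.976, -0.001, -0.001]
contact_force: [-0.8, 0.8, 0.1]
finger_gap: 0.995
[-0.00720751  0.15206596 -0.28762822  1.13264672 -0.00192079  0.43234151] [ 2.18008675e-01  9.75946053e-01 -1.10170741e-03 -5.52290259e-04]
```

```bash
python3 -m inch '[[0,0,0,2.5,-3.4,-2,8.5],[0,0,0,0,0,-2,8.5],[0,0,0,0,0,0,8.5],[0,0,0,0,0,0,8.5]]'
python3 - <<'E'
from h import *
import cv2
for n in("scene","top"): cv2.imwrite(f"pics/{n}1.png",ctrl.snapshot(n)[:,:,::-1])
E
```

```text
time_s: 1.72
tool_pos: [469.2, 44.2, 177.3]
orientation: [0.218, 0.976, -0.001, -0.001]
contact_force: [-0.9, 0.2, 0.2]
finger_gap: 0.995
```

View pics/scene1.png

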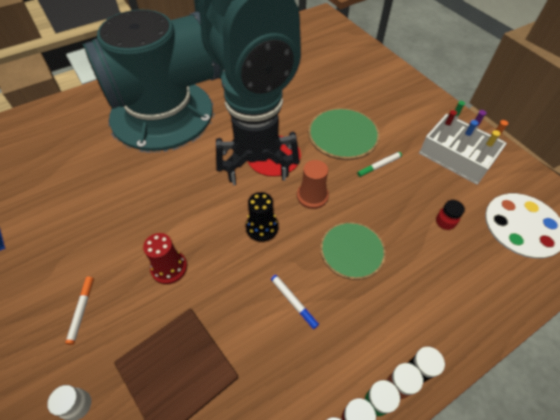

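The open fingers, at (232,180) and (283,180), are centred above the black pot. Next I descend.

```bash
python3 -m inch '[[0,0,0,0,0,-3,8.5],[0,0,0,0,-0.05,-3,8.5],[0,0,0,0,0,-2.5,8.5],[0,0,0,0,0,-1.2,8.5],[0,0,0,0,0,0,8.5]]'
```

```text
time_s: 2.45
tool_pos: [470.9, 45.3, 81.6]
orientation: [0.216, 0.976, -0.0, 0.003]
contact_force: [0.8, 0.6, -0.2]
finger_gap: 0.995
```

Run:
```python
from h import *
import cv2
im=ctrl.snapshot("scene")[:,:,::-1]; cv2.imwrite("pics/s2.png",cv2.resize(im[130:260,180:340],None,fx=4,fy=4,interpolation=cv2.INTER_CUBIC))
```

```text
(no output)
```

View pics/s2.png

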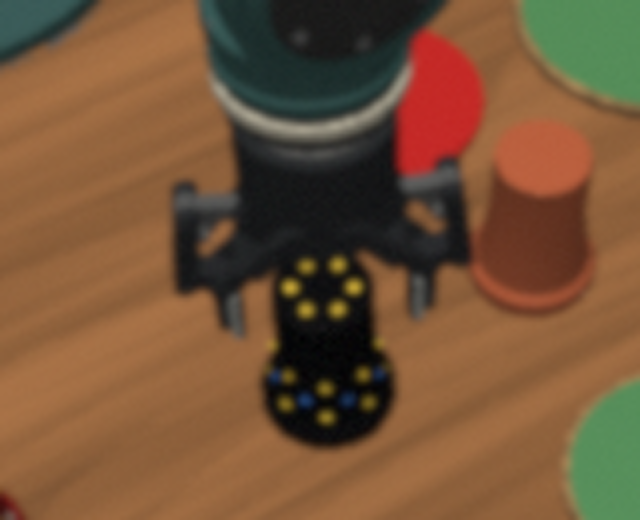

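The fingers straddle the foot evenly, so I'll trim the small offset and close. Grip force is 60 N.

```bash
python3 -m inch '[[0,0,0,-0.15,-0.18,-0.15,8.5],[0,0,0,0,0,0,4.5],[0,0,0,0,0,0,4.5],[0,0,0,0,0,0,4.5],[0,0,0,0,0,0,4.5],[0,0,0,0,0,0,4.5]]' 60
```

```text
time_s: 3.25
tool_pos: [470.8, 43.4, 82.7]
orientation: [0.216, 0.976, 0.0, 0.005]
contact_force: [-0.0, 0.4, -0.8]
finger_gap: 0.62
```

```bash
python3 -m inch '[[0,0,0,0,0,0.5,4.5],[0,0,0,0,0,1,4.5],[0,0,0,0,0,1.5,4.5],[0,0,0,0,0,1.5,4.5],[0,0,0,0,0,1.5,4.5],[0,0,0,0,0,1.0,4.5],[0,0,0,0,0,0.5,4.5],[0,0,0,0,0,0,4.5]]' 60
```

```text
time_s: 4.25
tool_pos: [470.4, 43.4, 162.8]
orientation: [0.216, 0.976, 0.0, 0.005]
contact_force: [0.4, 0.0, -3.2]
finger_gap: 0.619
```

Run:
```python
from h import *
import cv2
im=ctrl.snapshot("scene")[:,:,::-1]; cv2.imwrite("pics/s3.png",cv2.resize(im[100:260,160:340],None,fx=3.5,fy=3.5,interpolation=cv2.INTER_CUBIC))
```

```text
(no output)
```

View pics/s3.png

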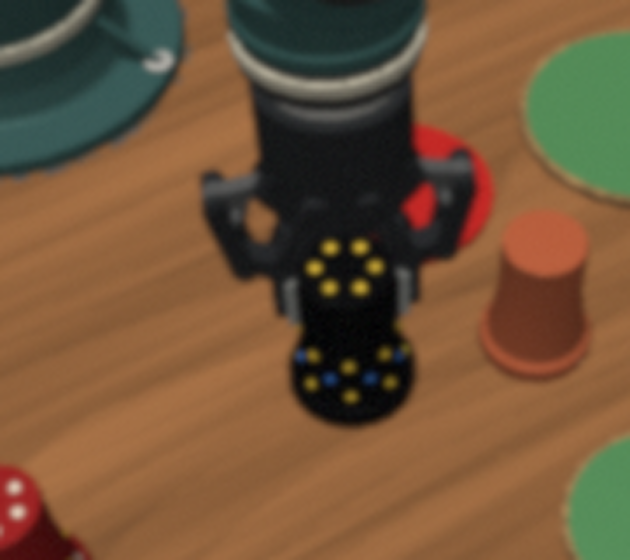

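The pot is lifted upright between the pads, and the load of about 3.4 N matches pot plus cup. Next I carry it smoothly to the board.

```bash
python3 -m inch '[[0,0,0,0.3,-0.5,0,4.5],[0,0,0,0.7,-1.1,0,4.5],[0,0,0,1.1,-1.7,0,4.5],[0,0,0,1.2,-1.9,0,4.5],[0,0,0,1.2,-1.9,0,4.5],[0,0,0,1.2,-1.9,0,4.5],[0,0,0,1.2,-1.9,0,4.5],[0,0,0,1.2,-1.9,0,4.5],[0,0,0,1.2,-1.9,0,4.5],[0,0,0,1.2,-1.9,0,4.5]]' 60; python3 -m inch '[[0,0,0,1.2,-1.9,0,4.5],[0,0,0,1.2,-1.9,0,4.5],[0,0,0,1.2,-1.9,0,4.5],[0,0,0,1.2,-1.9,0,4.5],[0,0,0,1.0,-1.6,0,4.5],[0,0,0,0.6,-1,0,4.5],[0,0,0,0.2,-0.4,0,4.5],[0,0,0,0,0,0,4.5]]' 60
```

```text
time_s: 5.55
tool_pos: [582.1, -136.4, 160.7]
orientation: [0.217, 0.976, -0.0, 0.004]
contact_force: [-1.0, -0.4, -3.4]
finger_gap: 0.62
time_s: 6.55
tool_pos: [651.6, -254.8, 157.8]
orientation: [0.219, 0.976, 0.0, 0.003]
contact_force: [0.7, 0.9, -3.1]
finger_gap: 0.622
```

```bash
python3 -m inch '[[0,0,0,-0.1,0.5,0,4.5],[0,0,0,-0.1,0.7,0.2,4.5],[0,0,0,-0.1,0.3,0.2,4.5],[0,0,0,0,0,0,4.5],[0,0,0,0,0,0,4.5]]' 60;  python3 - <<'E'
from h import *
import cv2
for n in("scene","top"): cv2.imwrite(f"pics/{n}4.png",ctrl.snapshot(n)[:,:,::-1])
E
```

```text
time_s: 7.18
tool_pos: [648.0, -236.8, 163.0]
orientation: [0.218, 0.976, 0.0, 0.003]
contact_force: [1.5, 0.6, -2.7]
finger_gap: 0.614
```

View pics/scene4.png

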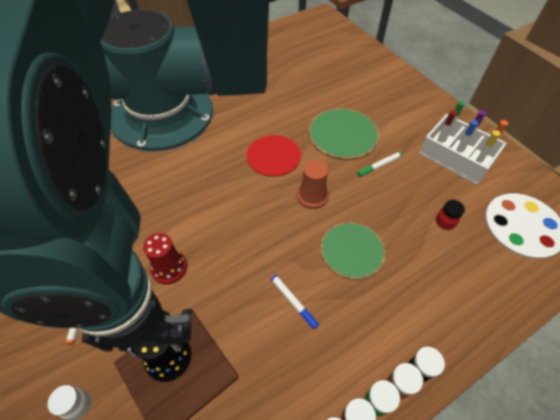

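View pics/top4.png

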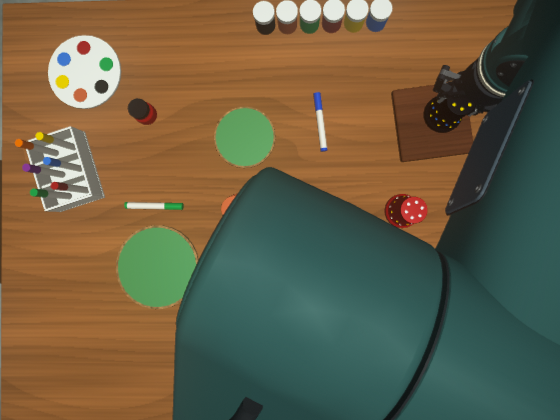

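The pot is over the board, about (165,358) in the scene view and (443,115) in the top view. Contact should come at TCP z of about 103 mm. Next I lower to 40 mm above that and knock.

```bash
python3 -m inch '[[0,0,0,0,-0.1,-0.8,4.5],[0,0,0,0,-0.1,-0.8,4.5],[0,0,0,0,0,-0.4,4.5],[0,0,0,0,0,0,4.5]]' 90
```

```text
time_s: 7.78
tool_pos: [647.6, -239.4, 140.6]
orientation: [0.218, 0.976, 0.0, 0.003]
contact_force: [0.0, 0.2, -3.1]
finger_gap: 0.61
```

```bash
python3 -m inch '[[0,0,0,0,0,-2.5,4.5],[0,0,0,0,0,-1.7,4.5]]' 90; python3 -m inch '[[0,0,0,0,0,1,4.5],[0,0,0,0,0,2,4.5],[0,0,0,0,0,1.0,4.5],[0,0,0,0,0,0,4.5]]' 90
```

```text
time_s: 8.02
tool_pos: [648.9, -239.8, 100.6]
orientation: [0.218, 0.976, 0.0, 0.005]
contact_force: [-20.1, 10.3, 81.0]
finger_gap: 0.613
time_s: 8.52
tool_pos: [649.0, -239.7, 142.3]
orientation: [0.218, 0.976, 0.0, 0.005]
contact_force: [0.4, -0.2, -3.0]
finger_gap: 0.611
```

```bash
python3 -m inch '[[0,0,0,0,0,-2.5,4.5],[0,0,0,0,0,-1.8,4.5]]' 90; python3 -m inch '[[0,0,0,0,0,1,4.5],[0,0,0,0,0,2,4.5],[0,0,0,0,0,1.0,4.5],[0,0,0,0,0,0,4.5],[0,0,0,0,0,0,4.5]]' 90;  python3 - <<'E'
from h import *
import cv2
im=ctrl.snapshot("scene")[:,:,::-1]; cv2.imwrite("pics/s5.png",cv2.resize(im[290:420,80:260],None,fx=4,fy=4,interpolation=cv2.INTER_CUBIC))
E
```

```text
time_s: 8.78
tool_pos: [649.7, -240.1, 99.1]
orientation: [0.218, 0.976, -0.0, 0.007]
contact_force: [-4.1, -6.4, 9.0]
finger_gap: 0.612
time_s: 9.4
tool_pos: [649.1, -239.8, 140.7]
orientation: [0.218, 0.976, -0.0, 0.006]
contact_force: [0.1, 0.4, -2.7]
finger_gap: 0.609
```

View pics/s5.png

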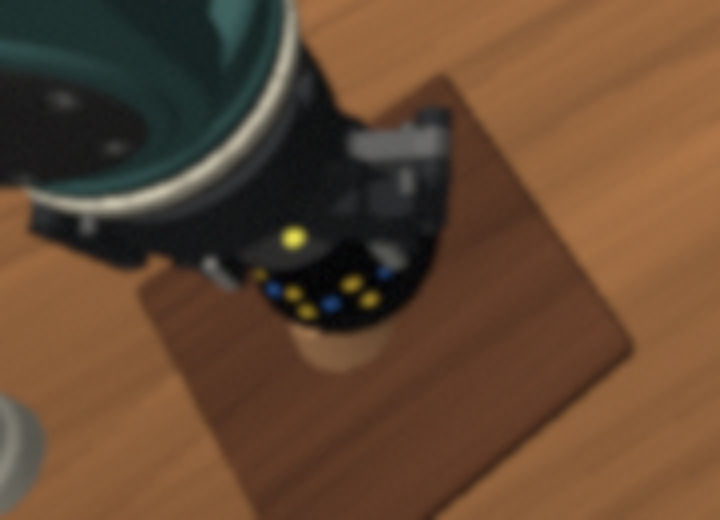

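The cup now shows below the pot's mouth at crop (340,345), with its base on the board. I'll lift straight up.

```bash
python3 -m inch '[[0,0,0,0,0,0.5,4.5],[0,0,0,0,0,1,4.5],[0,0,0,0,0,1.5,4.5],[0,0,0,0,0,1.5,4.5],[0,0,0,0,0,1.5,4.5],[0,0,0,0,0,1,4.5],[0,0,0,0,0,0.3,4.5],[0,0,0,0,0,0,4.5],[0,0,0,0,0,0,4.5]]' 70;  python3 - <<'E'
from h import *
import cv2
im=ctrl.snapshot("scene")[:,:,::-1]; cv2.imwrite("pics/s6.png",cv2.resize(im[260:420,60:260],None,fx=3.7,fy=3.7,interpolation=cv2.INTER_CUBIC))
im=ctrl.snapshot("top")[:,:,::-1]; cv2.imwrite("pics/t6.png",cv2.resize(im[50:190,380:550],None,fx=4,fy=4,interpolation=cv2.INTER_CUBIC))
E
```

```text
time_s: 10.58
tool_pos: [648.9, -239.7, 219.2]
orientation: [0.218, 0.976, -0.0, 0.006]
contact_force: [-0.6, -0.2, -2.6]
finger_gap: 0.607
```

View pics/s6.png

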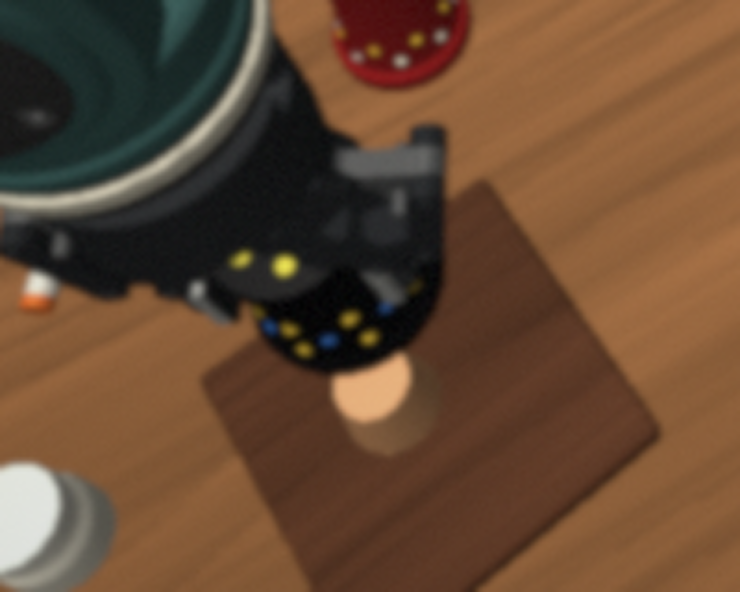

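View pics/t6.png

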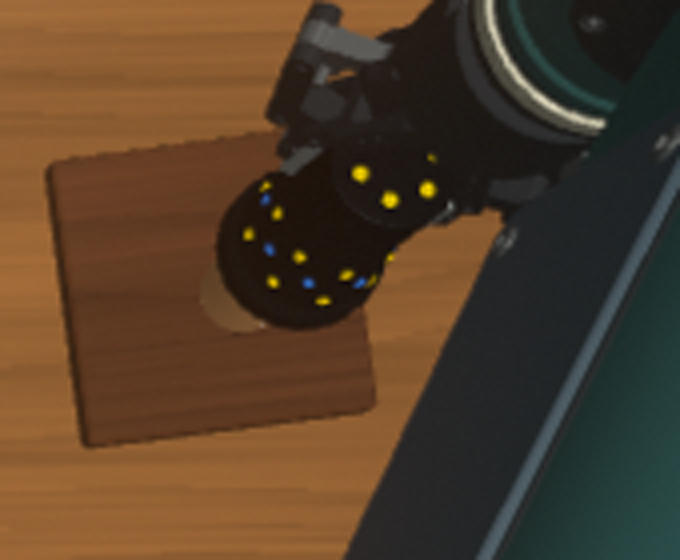

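The cup stands upright on the board at about crop (385,400) in the scene view, near the board's centre. Next I carry the pot to the small green mat.

```bash
python3 -m inch '[[0,0,0,0,1,0,4.5],[0,0,0,-0.1,2,0,4.5],[0,0,0,-0.2,3,0,4.5],[0,0,0,-0.2,3,0,4.5],[0,0,0,-0.2,3,0,4.5],[0,0,0,-0.2,3,0,4.5],[0,0,0,-0.2,3,0,4.5],[0,0,0,-0.2,3,0,4.5],[0,0,0,-0.2,3,0,4.5],[0,0,0,-0.2,3,0,4.5]]' 60; python3 -m inch '[[0,0,0,-0.2,3,0,4.5],[0,0,0,-0.2,3,0,4.5],[0,0,0,-0.2,3,0,4.5],[0,0,0,-0.2,3,0,4.5],[0,0,0,-0.2,2,0,4.5],[0,0,0,0,0.5,0,4.5],[0,0,0,0,0,0,4.5]]' 60
```

```text
time_s: 11.92
tool_pos: [627.1, 48.9, 218.8]
orientation: [0.217, 0.976, 0.001, 0.005]
contact_force: [0.1, -0.1, -2.1]
finger_gap: 0.61
time_s: 12.8
tool_pos: [611.2, 206.8, 219.5]
orientation: [0.213, 0.977, 0.001, 0.005]
contact_force: [-0.3, 0.1, -3.1]
finger_gap: 0.61
```

```bash
python3 -m inch '[[0,0,0,0.6,-1.4,-1,4.5],[0,0,0,0.6,-1.4,-2,4.5],[0,0,0,0,0,-2.5,4.5],[0,0,0,0,0,-2.5,4.5],[0,0,0,0,0,-1.5,4.5],[0,0,0,0,0,-0.5,4.5],[0,0,0,0,0,0,4.5],[0,0,0,0,0,0,4.5]]' 60;  python3 - <<'E'
from h import *
import cv2
im=ctrl.snapshot("scene")[:,:,::-1]; cv2.imwrite("pics/s7.png",cv2.resize(im[130:310,260:440],None,fx=3.3,fy=3.3,interpolation=cv2.INTER_CUBIC))
im=ctrl.snapshot("top")[:,:,::-1]; cv2.imwrite("pics/t7.png",im)
E
```

```text
time_s: 13.8
tool_pos: [625.6, 167.0, 114.3]
orientation: [0.218, 0.976, 0.0, 0.005]
contact_force: [-0.3, -0.2, -1.9]
finger_gap: 0.606
```

View pics/s7.png

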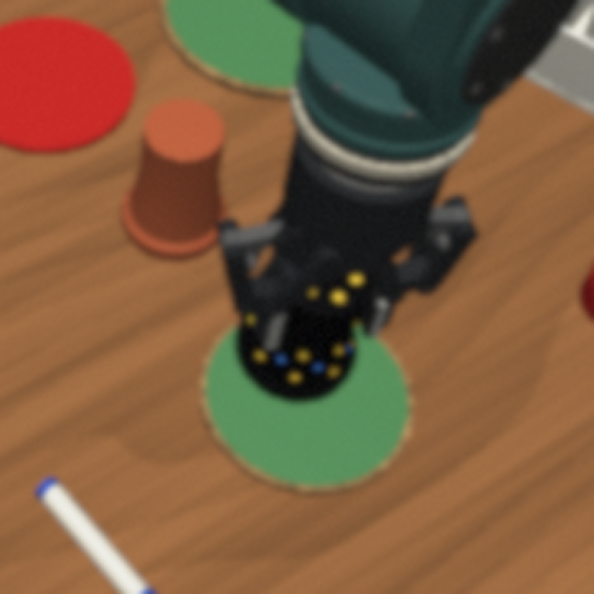

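View pics/t7.png

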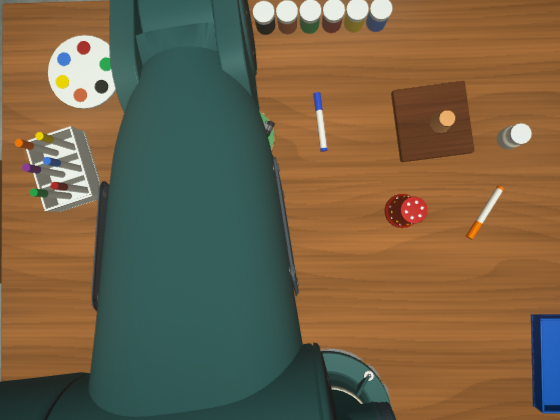

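The top view shows the cup upright on the board at (445,119), close to its centre. The pot hovers over the green mat about 12 mm off in y. I'll correct that and lower.

```bash
python3 -m inch '[[0,0,0,-0.1,0.6,-0.5,4.5],[0,0,0,-0.1,0.6,-0.7,4.5],[0,0,0,0,0,-0.6,4.5],[0,0,0,0,0,-0.3,4.5],[0,0,0,0,0,0,4.5],[0,0,0,0,0,0,4.5]]' 60
```

```text
time_s: 14.65
tool_pos: [623.5, 180.7, 92.2]
orientation: [0.217, 0.976, 0.0, 0.006]
contact_force: [0.6, -0.1, -2.7]
finger_gap: 0.613
```

```bash
python3 -m inch '[[0,0,0,0,-0.1,-0.2,4.5],[0,0,0,0,0,-0.1,4.5],[0,0,0,0,0,0,4.5]]' 60; python3 -m inch '[[0,0,0,0,0,-0.1,4.5],[0,0,0,0,0,0,4.5]]' 60
```

```text
time_s: 15.02
tool_pos: [623.7, 179.4, 89.3]
orientation: [0.217, 0.976, 0.0, 0.006]
contact_force: [0.2, -0.5, -3.6]
finger_gap: 0.608
time_s: 15.28
tool_pos: [623.7, 179.4, 88.3]
orientation: [0.217, 0.976, 0.0, 0.006]
contact_force: [-0.4, 0.4, -1.0]
finger_gap: 0.611
```

Contact is starting. I'll go another 1 mm or so.

```bash
python3 -m inch '[[0,0,0,0,0,-0.08,4.5],[0,0,0,0,0,0,4.5]]' 60
```

```text
time_s: 15.52
tool_pos: [623.7, 179.4, 87.5]
orientation: [0.217, 0.976, 0.0, 0.006]
contact_force: [-0.4, 0.8, -3.2]
finger_gap: 0.609
```

```bash
python3 -m inch '[[0,0,0,0,0,-0.1,4.5],[0,0,0,0,0,0,4.5]]' 60; python3 -m inch '[[0,0,0,0,0,-0.1,4.5],[0,0,0,0,0,0,4.5]]' 60
```

```text
time_s: 15.78
tool_pos: [623.7, 179.4, 86.4]
orientation: [0.217, 0.976, 0.0, 0.006]
contact_force: [0.5, -0.1, -2.6]
finger_gap: 0.611
time_s: 16.02
tool_pos: [623.7, 179.5, 85.3]
orientation: [0.217, 0.976, 0.0, 0.006]
contact_force: [-0.4, 0.5, -2.7]
finger_gap: 0.609
```

```bash
python3 -m inch '[[0,0,0,0,0,-0.1,4.5],[0,0,0,0,0,0,4.5]]' 60; python3 -m inch '[[0,0,0,0,0,-0.08,4.5],[0,0,0,0,0,0,4.5]]' 60
```

```text
time_s: 16.27
tool_pos: [623.7, 179.4, 84.2]
orientation: [0.217, 0.976, 0.0, 0.006]
contact_force: [0.2, 0.9, -0.8]
finger_gap: 0.608
time_s: 16.52
tool_pos: [623.7, 179.4, 83.4]
orientation: [0.217, 0.976, 0.0, 0.006]
contact_force: [-0.1, -0.7, -1.7]
finger_gap: 0.61
```

```bash
python3 -m inch '[[0,0,0,0,0,-0.08,4.5],[0,0,0,0,0,0,4.5]]' 60; python3 -m inch '[[0,0,0,0,0,-0.05,4.5],[0,0,0,0,0,0,4.5]]' 60
python3 - <<'E'
from h import *
import cv2
im=ctrl.snapshot("scene")[:,:,::-1]; cv2.imwrite("pics/s8.png",cv2.resize(im[160:300,280:420],None,fx=4.2,fy=4.2,interpolation=cv2.INTER_CUBIC))
E
```

```text
time_s: 16.77
tool_pos: [623.7, 179.4, 82.5]
orientation: [0.217, 0.976, 0.0, 0.006]
contact_force: [-0.6, 0.5, -1.7]
finger_gap: 0.605
time_s: 17.02
tool_pos: [623.7, 179.4, 82.0]
orientation: [0.217, 0.976, 0.0, 0.006]
contact_force: [-0.2, -0.1, -2.9]
finger_gap: 0.603
```

View pics/s8.png

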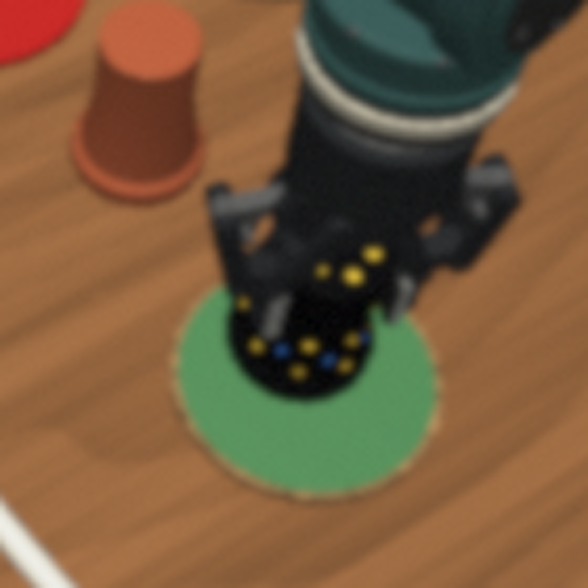

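The pot looks slightly higher or more tilted than expected, so I'll overlay the predicted outline.

```bash
cat >> h.py <<'E'
def proj(n,P):
    c=ctrl.calibration(n); q=R.from_quat(c["rotation"]).inv().apply(np.atleast_2d(P)-c["origin"]); return np.c_[c["fx"]*q[:,0]/q[:,2]+c["cx"],c["fy"]*q[:,1]/q[:,2]+c["cy"]]
def pot(n,tcp,off,tilt,yaw):
    # points of pot, z measured from mouth; rotate by tilt about jaw axis (0.427,.905) at tcp
    a=np.linspace(0,2*np.pi,60); out=[]
    for r,z in((38,0),(38,12),(27,100),(27,58)):
        P=np.c_[r*np.cos(a),r*np.sin(a),0*a+z-off]
        out.append(proj(n,R.from_rotvec(np.array([np.cos(yaw),np.sin(yaw),0])*tilt).apply(P)+tcp))
    return out
E
python3 - <<'E'
from h import *
import cv2
im=cv2.imread("pics/s8.png")
s=ctrl.read_state();ty=R.from_quat(s["orientation"]).apply([0,1,0]);print(ty)
yaw=np.arctan2(ty[1],ty[0])
pan=[]
for tilt,off in((0,76),(0.15,78),(-0.15,78)):
    d=im.copy()
    for o in pot("scene",s["tool_pos"],off,tilt,yaw): cv2.polylines(d,[np.int32((o-[280,160]+.5)*4.2-.5)],True,(255,255,255),1)
    pan.append(d[180:480,150:450])
cv2.imwrite("pics/ov8.png",cv2.resize(np.hstack(pan),(800,267)))
E
```

```text
[0.42440883 0.90546493 0.00322429]
```

View pics/ov8.png

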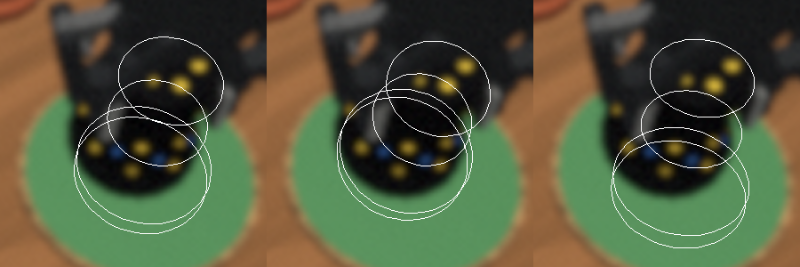

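Run:
```python
from h import *
import cv2
from scipy.optimize import least_squares
im=ctrl.snapshot("scene")[:,:,::-1].copy(); cv2.imwrite("pics/s9full.png",im)
s=ctrl.read_state();ty=R.from_quat(s["orientation"]).apply([0,1,0]);yaw=np.arctan2(ty[1],ty[0])
# lower rim boundary: per column, last dark px above green
pts=[]
g=im.max(2).astype(float)
for x in range(338,368):
    for y in range(275,225,-1):
        if g[y,x]<75:
            f=(75-g[y,x])/(g[y+1,x]-g[y,x]); pts.append((x,y+f)); break
pts=np.array(pts);print(pts[:, :].round(1).tolist())
def dist(p,poly): 
    h=cv2.convexHull(np.float32(poly)); return [cv2.pointPolygonTest(h,(float(a),float(b)),True) for a,b in p]
def res(v):
    tilt,off,t=v; o=pot("scene",s["tool_pos"],off,tilt,yaw)
    return dist(pts,np.vstack(o[:2]))
for tilt in np.arange(-.1,.6,.1):
    r=least_squares(lambda w:res((tilt,w[0],0)),[78],diff_step=1e-3); 
    low=min((R.from_rotvec(np.array([np.cos(yaw),np.sin(yaw),0])*tilt).apply(np.c_[38*np.cos(np.linspace(0,6.28,60)),38*np.sin(np.linspace(0,6.28,60)),np.full(60,-r.x[0])])+s["tool_pos"])[:,2])
    print(round(tilt,2),r.x,np.sqrt(np.mean(r.fun**2)),"lowest z",low)
```

```text
[[338.0, 248.6], [339.0, 249.6], [340.0, 250.5], [341.0, 251.2], [342.0, 251.8], [343.0, 252.5], [344.0, 253.2], [345.0, 253.5], [346.0, 253.9], [347.0, 254.2], [348.0, 254.5], [349.0, 254.6], [350.0, 254.7], [351.0, 254.8], [352.0, 255.0], [353.0, 254.9], [354.0, 254.8], [355.0, 254.7], [356.0, 254.5], [357.0, 254.2], [358.0, 253.8], [359.0, 253.4], [360.0, 252.9], [361.0, 252.4], [362.0, 251.8], [363.0, 251.1], [364.0, 250.1], [365.0, 248.8], [366.0, 247.3], [367.0, 245.2]]
-0.1 [31.11887645] 3.0209457763824616 lowest z 47.30655294406233
0.0 [33.42641721] 2.8249605919853 lowest z 48.63382686017445
0.1 [37.92244771] 2.481209603628237 lowest z 40.533746526189226
0.2 [46.39595998] 1.8979329682180524 lowest z 29.04000955186237
0.3 [62.85953767] 0.8469344254829846 lowest z 10.778956732136393
0.4 [84.24260216] 1.3563449749873977 lowest z -10.329581412521478
0.5 [64.96719334] 4.356531317442907 lowest z 6.828793444139492
```

View pics/s9full.png

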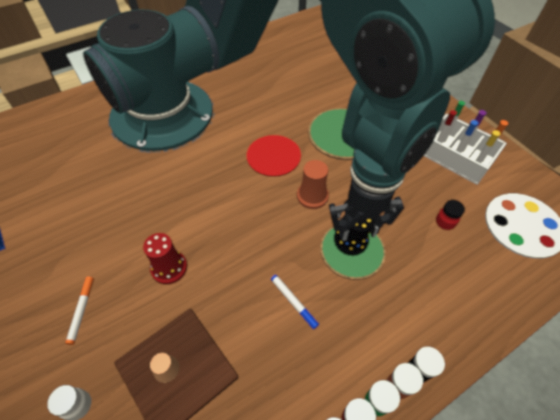

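The cup is still upright on the board at (163,367). The fit says the pot has rotated about 0.3 rad in the grip around the jaw axis, and slid up a little. I'll lift it and turn the tool back by that angle.

```bash
python3 -m inch '[[0,0,0,0,0,1,4.5],[0,0,0,0,0,1.5,4.5],[0,0,0,0,0,0.5,4.5],[-0.064,-0.136,0,0,0,0,4.5],[-0.064,-0.136,0,0,0,0,4.5],[0,0,0,0,0,0,4.5],[0,0,0,0,0,0,4.5]]' 60
cat > f.py <<'E'
from h import *
import cv2,sys
from scipy.optimize import least_squares
im=ctrl.snapshot("scene")[:,:,::-1].copy()
s=ctrl.read_state();ty=R.from_quat(s["orientation"]).apply([0,1,0]);yaw=np.arctan2(ty[1],ty[0])
pan=[]
for tilt,off in((0,68),(0.1,68),(-0.1,68)):
    d=cv2.resize(im[160:300,280:420],None,fx=4.2,fy=4.2,interpolation=cv2.INTER_CUBIC)
    for o in pot("scene",s["tool_pos"],off,tilt,yaw): cv2.polylines(d,[np.int32((o-[280,160]+.5)*4.2-.5)],True,(255,255,255),1)
    pan.append(d[100:500,150:450])
cv2.imwrite("pics/"+sys.argv[1],cv2.resize(np.hstack(pan),(800,356)))
E
python3 f.py ov10.png
```

```text
time_s: 18.0
tool_pos: [624.7, 179.3, 116.7]
orientation: [0.215, 0.964, -0.032, 0.156]
contact_force: [0.1, 0.2, -3.1]
finger_gap: 0.607
```

View pics/ov10.png

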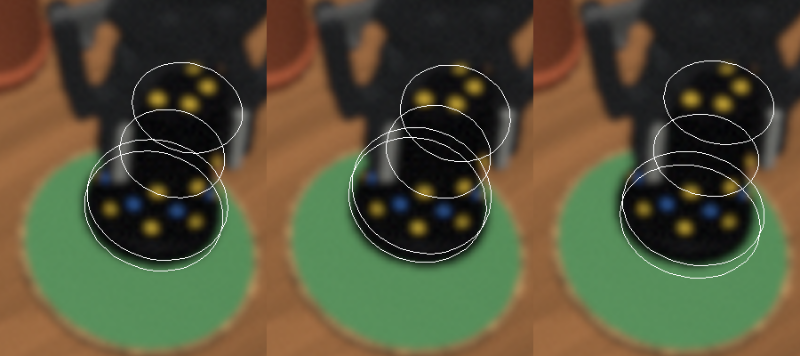

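```bash
cat > g.py <<'E'
from h import *
import cv2,sys
from scipy.optimize import least_squares
im=ctrl.snapshot("scene")[:,:,::-1].copy(); g=im.max(2).astype(float)
s=ctrl.read_state();ty=R.from_quat(s["orientation"]).apply([0,1,0]);yaw=np.arctan2(ty[1],ty[0]);n=np.array([np.sin(yaw),-np.cos(yaw),0])
pts=[]
for x in range(338,368):
    for y in range(285,225,-1):
        if g[y,x]<75: pts.append((x,y+(75-g[y,x])/(g[y+1,x]-g[y,x]))); break
pts=np.array(pts); top=np.array([float(sys.argv[1]),float(sys.argv[2])])
def res(v):
    o=pot("scene",s["tool_pos"]+n*v[2]*100,v[1]*100,v[0],yaw); h=cv2.convexHull(np.float32(np.vstack(o[:2])))
    T=R.from_rotvec(np.array([np.cos(yaw),np.sin(yaw),0])*v[0]).apply([0,0,100-v[1]*100])+s["tool_pos"]+n*v[2]*100
    return np.r_[[cv2.pointPolygonTest(h,(float(a),float(b)),True) for a,b in pts],4*(proj("scene",T)[0]-top), v[2]*float(sys.argv[3])]
for t0 in(-.2,0,.2):
    r=least_squares(res,[t0,.66,0],diff_step=1e-3); print(r.x,r.cost)
E
for k in 5 50; do python3 g.py 362.5 205.9 $k; done
```

```text
[-0.1602202  0.730721  -0.1391801] 0.36410283394784787
[-0.16022136  0.73072602 -0.13918446] 0.3641048237492433
[-0.16021674  0.73071919 -0.13917814] 0.364100405850147
[-0.16328966  0.69660708 -0.11055672] 19.42559851917083
[-0.16327723  0.69660913 -0.11055765] 19.425591673599424
[-0.16328838  0.69660482 -0.11055496] 19.425585875010373
```

The fit suggests the pot is now tilted about 0.16 rad the other way and has slid about 14 mm sideways in the pads. I'll turn back half and check again.

```bash
python3 -m inch '[[0.064,0.136,0,1.0,-0.5,0,4.5],[0,0,0,0,0,0,4.5],[0,0,0,0,0,0,4.5]]' 60
python3 - <<'E'
from h import *
import cv2
im=ctrl.snapshot("scene")[:,:,::-1]; cv2.imwrite("pics/s11.png",cv2.resize(im[160:290,290:430],None,fx=4.5,fy=4.5,interpolation=cv2.INTER_CUBIC))
cv2.imwrite("pics/t11.png",ctrl.snapshot("top")[:,:,::-1])
E
```

```text
time_s: 18.52
tool_pos: [635.4, 173.2, 114.9]
orientation: [0.218, 0.973, -0.016, 0.08]
contact_force: [1.1, -0.3, -2.7]
finger_gap: 0.607
```

View pics/s11.png

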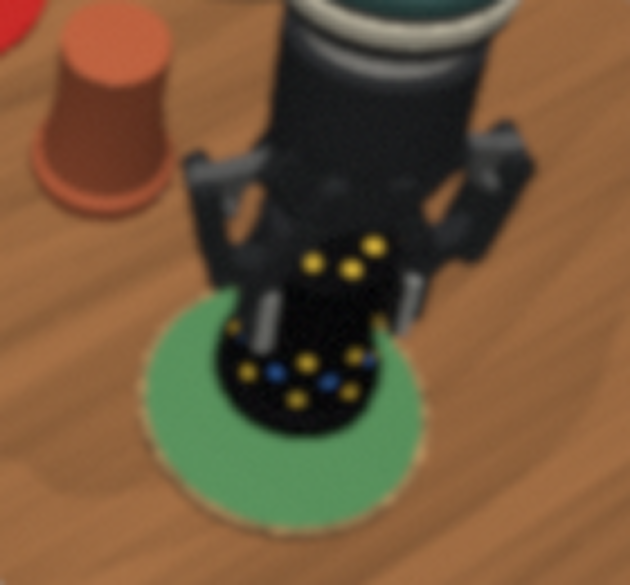

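View pics/t11.png

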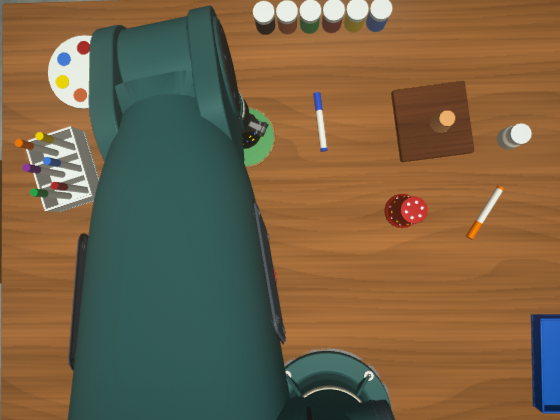

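```bash
python3 g.py 364.3 212.9 5;python3 g.py 364.3 212.9 50
```

```text
[-0.00435075  0.72039419 -0.1309563 ] 0.4562441615657898
[-0.00428335  0.72038863 -0.13093736] 0.4562186030803424
[-0.00434351  0.720393   -0.13095142] 0.4562344306450023
[ 0.00202648  0.69573723 -0.11184535] 18.245144902987093
[ 0.0019093   0.695605   -0.11178158] 18.24529073096674
[ 0.00188075  0.69563996 -0.1118127 ] 18.245346880108723
```

Both fits agree. The pot is now upright, centred at about (623.6,178.7) with its mouth near z=43, so I'll lower about 36 mm.

```bash
python3 -m inch '[[0,0,0,0,0,-1,4.5],[0,0,0,0,0,-1.2,4.5],[0,0,0,0,0,-0.6,4.5],[0,0,0,0,0,-0.2,4.5],[0,0,0,0,0,0,4.5]]' 60;python3 -m inch '[[0,0,0,0,0,-0.2,4.5],[0,0,0,0,0,0,4.5]]' 60;python3 -m inch '[[0,0,0,0,0,-0.15,4.5],[0,0,0,0,0,0,4.5]]' 60
```

```text
time_s: 19.35
tool_pos: [633.6, 174.1, 82.8]
orientation: [0.217, 0.973, -0.016, 0.079]
contact_force: [0.4, -0.5, -2.7]
finger_gap: 0.608
time_s: 19.6
tool_pos: [633.9, 174.2, 81.0]
orientation: [0.217, 0.973, -0.016, 0.08]
contact_force: [-0.5, -0.2, -2.1]
finger_gap: 0.609
time_s: 19.85
tool_pos: [634.1, 174.2, 79.7]
orientation: [0.217, 0.973, -0.016, 0.08]
contact_force: [-0.1, 0.5, -2.9]
finger_gap: 0.608
```

```bash
python3 -m inch '[[0,0,0,0,0,-0.15,4.5],[0,0,0,0,0,0,4.5]]' 60;python3 -m inch '[[0,0,0,0,0,-0.15,4.5],[0,0,0,0,0,0,4.5]]' 60
python3 - <<'E'
from h import *
import cv2
im=ctrl.snapshot("scene")[:,:,::-1]; cv2.imwrite("pics/s12.png",cv2.resize(im[160:290,290:430],None,fx=4.5,fy=4.5,interpolation=cv2.INTER_CUBIC))
E
```

```text
time_s: 20.1
tool_pos: [634.1, 174.2, 78.2]
orientation: [0.217, 0.973, -0.016, 0.08]
contact_force: [0.1, -0.4, -2.2]
finger_gap: 0.608
time_s: 20.35
tool_pos: [634.3, 174.2, 77.0]
orientation: [0.217, 0.973, -0.016, 0.08]
contact_force: [-1.2, -0.4, 1.3]
finger_gap: 0.612
```

View pics/s12.png

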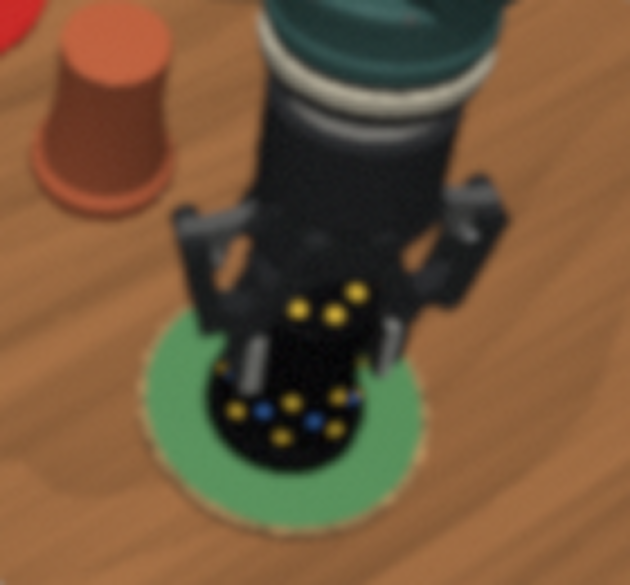

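The pot is central on the mat and contact shows: the load went from -2.5 to +1.3 N. I'll release gently.

```bash
python3 -m inch '[[0,0,0,0,0,0,5.6],[0,0,0,0,0,0,6.2],[0,0,0,0,0,0,7.5],[0,0,0,0,0,0,8.5],[0,0,0,0,0,0,8.5],[0,0,0,0,0,0,8.5]]' 20
python3 - <<'E'
from h import *
import cv2
z=R.from_quat(ctrl.read_state()["orientation"]).apply([0,0,1]);print(z)
im=ctrl.snapshot("scene")[:,:,::-1]; cv2.imwrite("pics/s13.png",cv2.resize(im[160:290,290:430],None,fx=4.5,fy=4.5,interpolation=cv2.INTER_CUBIC))
E
```

```text
time_s: 21.15
tool_pos: [634.6, 174.3, 77.2]
orientation: [0.217, 0.973, -0.016, 0.081]
contact_force: [-1.1, -0.5, 0.1]
finger_gap: 0.999
[ 0.15022    -0.06525519 -0.98649669]
```

View pics/s13.png

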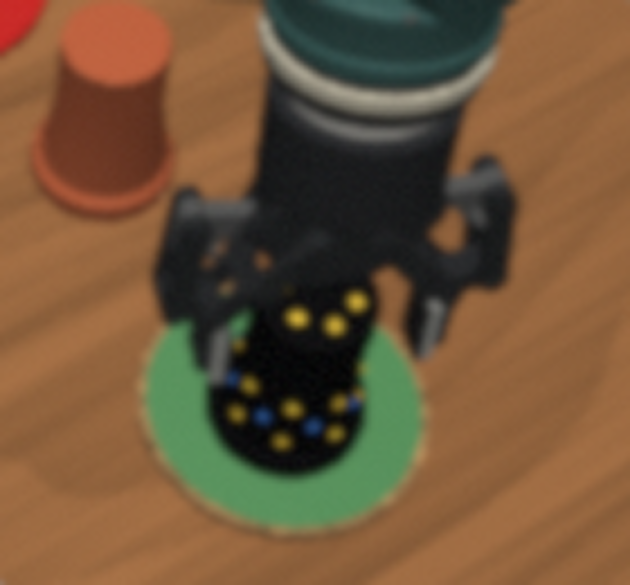

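The pot stands free and settled upright, with the fingers clear of it. I'll withdraw along the tool axis.

```bash
python3 -m inch '[[0,0,0,-0.15,0.06,1,8.5],[0,0,0,-0.3,0.13,2,8.5],[0,0,0,-0.4,0.2,3,8.5],[0,0,0,-0.4,0.2,3,8.5],[0,0,0,-0.4,0,3,8.5],[0,0,0,-4,1,2,8.5],[0,0,0,-5,1,1,8.5],[0,0,0,-5,1,0,8.5],[0,0,0,-5,1,0,8.5],[0,0,0,0,0,0,8.5]]' 20;python3 -m inch '[[0,0,0,-4,4,0,8.5],[0,0,0,-4,4,0,8.5],[0,0,0,-4,4,0,8.5],[0,0,0,-4,4,0,8.5],[0,0,0,-3,4,0,8.5],[0,0,0,0,4,0,8.5],[0,0,0,0,3,0,8.5],[0,0,0,0,1,0,8.5],[0,0,0,0,0,0,8.5],[0,0,0,0,0,0,8.5]]'
python3 - <<'E'
from h import *
import cv2
for n in("scene","top"): cv2.imwrite(f"pics/{n}14.png",ctrl.snapshot(n)[:,:,::-1])
E
```

```text
time_s: 22.45
tool_pos: [421.1, 220.9, 238.4]
orientation: [0.218, 0.972, -0.014, 0.083]
contact_force: [0.7, 0.5, -0.1]
finger_gap: 0.993
time_s: 23.7
tool_pos: [228.3, 509.1, 243.7]
orientation: [0.22, 0.972, -0.01, 0.086]
contact_force: [-1.1, 0.2, -0.1]
finger_gap: 0.993
```

View pics/scene14.png

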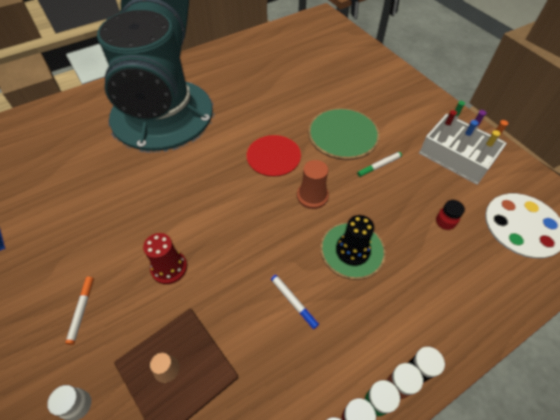

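View pics/top14.png

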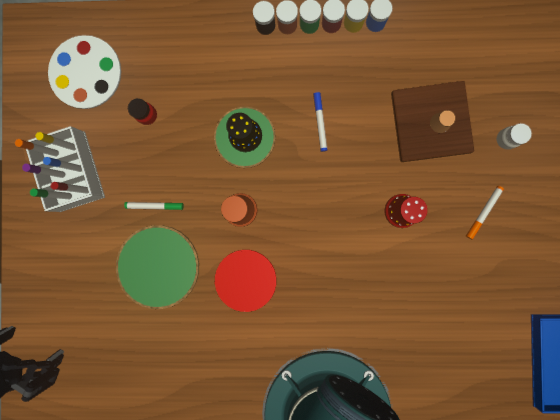

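The pot stands upright on the small green mat (top face at (238,125) in the top view and (360,226) in the scene view). The cup stands on the board, its top at (447,118) and (161,363). I'll measure both.

Run:
```python
from h import *
import cv2
np.set_printoptions(precision=1,suppress=True)
s=cv2.imread("pics/scene14.png");t=cv2.imread("pics/top14.png")
k=lambda im,x,y:cv2.resize(im[y:y+60,x:x+60],None,fx=6,fy=6,interpolation=cv2.INTER_CUBIC)
cv2.imwrite("pics/z14.png",np.hstack([k(s,330,208),k(t,215,100)]))
def blob(im,x,y):
    m=np.zeros((422,562),np.uint8); cp=im.copy(); 
    cv2.floodFill(cp,m,(x,y),(255,0,255),(25,)*3,(25,)*3,cv2.FLOODFILL_FIXED_RANGE); q=np.argwhere(m[1:-1,1:-1]); return q[:,::-1].mean(0),len(q)
a=blob(s,161,361);b=blob(t,447,118);print(a,b,"cup top",tri(a[0],b[0]))
```

```text
(array([160., 363.]), 278) (array([446.9, 117.9]), 180) cup top (array([ 642.3, -253. ,   64.2]), np.float64(0.42728181068208526))
```

View pics/z14.png

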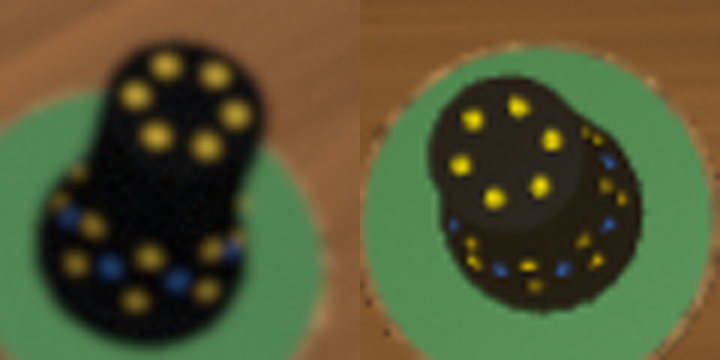

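Run:
```python
from h import *
np.set_printoptions(precision=1,suppress=True)
print(tri((330+186.3/6-.5,208+105.7/6-.5),(215+146.5/6-.5,100+153/6-.5)))
s=ctrl.read_state();print(s["time_s"],abs(s["qvel"]).max())
```

```text
(array([625.4, 176.7, 106.4]), np.float64(0.24670887094770744))
23.8 0.0031018793157366192
```

The pot's top is at z=106.4 (mat 6 + pot 100 expected), about 3 mm from the mat's centre. The cup's top is at z=64 (66 expected), about 15 mm from the board's centre. I'm handing in.

```bash
python3 -c "
from rig import ctrl
print(ctrl.close_job())"
```

```text
the job is handed in; nothing more can be done
None
```

I handed the job in at 23.8 s. The cup was standing on the board and the black pot was released, mouth down, on the smaller green mat. I got no verdict back, so these are only my own last checks.

- **Knocks:** I carried the pot over the board and knocked twice. The cup came out after the second knock, where the notes expected 3 or 4. The wrist read 81 N at the end of the first knock (limit 120 N), and I did not see the peak between readings.
- **Pot on the mat:** Measured from both cameras, its top is at z = 106 mm, as expected. It is upright in both views and about 3 mm from the mat's centre (limit 35 mm).
- **Cup on the board:** Its top is at z = 64 mm, against 66 mm expected. It is about 15 mm from the board's centre (limit 70 mm) and looks upright in both views.
- **Robot:** It is at rest in free space with the gripper open, well away from both objects.

**What went wrong:** Before I set the pot down, the camera showed it had tilted and slid about 13 mm in the grip, and it had also slipped upward, most likely from the knocks. My first fit allowed only tilt and upward slip, and it misjudged the angle as 0.3 rad. A second fit with sideways slip fixed that, and I tilted the tool by about 0.16 rad to set the pot down level.

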